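# Rack up the end of a kiln wall in running bond

## Robot

A 6-joint arm with a two-finger parallel gripper is mounted at the origin on the work surface. World frame = base frame: x ahead of the robot, y to its left, z up, the work surface at z = 0. Lengths are in m, angles in degrees, forces in N, time in s.
With the tool pointing down it reaches from about 0.25 to 0.8 m from the base axis. Payload 8.5 kg.
Tool frame: the origin (TCP) lies midway between the tips of the shut fingers; the grasp point (between the pads) lies 19 mm behind it; x points along the fingers, z is the direction in which the jaws open and shut, and the axes are right-handed (so a half turn about x gives the same grasp; the last joint's range is limited). The gripper opens to 85 mm and grips with 20 to 120 N. Pads are 22 mm wide; open, the fingers measure 114 mm over their backs; the gripper's body (76 mm by 85 mm) begins 54 mm behind the grasp point. The pads swing forward as they close: fully open they stand 13 mm farther back than shut.
Start: joints at [-75.115, 13.648, -0.773, 75.585, 0, 90], TCP at [0.135, -0.507, 0.201] pointing down, gripper open.
Joint ranges: [-152.45, 152.45], [-59.26, 108.67], [-65.41, 83.53], [-104.44, 129.93], [-82.83, 76.93], [-180, 180]. Speed limits (degrees/s): [127.2, 127.2, 159.86, 180, 180, 180].

## Interface

Orientations are given as [roll, pitch, yaw] about the fixed x, y, z axes, in that order (R = Rz(yaw) Ry(pitch) Rx(roll)).
In Python, from cell import reach, move_straight, set_joints, gripper_to, dwell, ik, state, capture, IKError, sign_off gives the robot as it stands. The module is installed in compiled form; this text tells all that it offers. Calls block until the motion is done:
- reach(position, orientation): joint-space move of the TCP to a pose.
- move_straight(position, rot=None, v=0.15, contact_N=None): straight line of the TCP; rot=None keeps the orientation; v is the mean speed in m/s. With contact_N (N) it stops when the force on the tool has changed by that much, and returns True; else False.
- set_joints(angles): joint-space move.
- gripper_to(opening): finger opening in m; the grip force is fixed at half the most; returns when the fingers have stopped.
- dwell(seconds).
- ik(position, orientation): joint angles nearest the present ones, or None.
- state(): the state.
- capture(name): name is "side" or "top" or "wrist"; returns a dict with "pixels" (420x560x3 uint8, red, green, blue), "fx", "fy", "cx", "cy" (pixels), "origin" and "attitude" of the camera in the world. Camera axes: x right, y up, looking along -z (the intrinsics and any distortion apply to the point x, -y, -z); pixel columns grow to the right and rows downward; lengths in m; the calibration is good to about 2 mm. A picture is of the moment at which its call begins. There is no depth.
A pose or a line that the arm cannot do raises IKError and nothing moves.
- sign_off(): hands the job in, once; it reports no verdict.
The state is a dict: "clock": time; "q": joint angles; "dq": joint speeds; "tau": joint torques, N m; "tcp_pos": TCP position; "tcp_rot": TCP orientation; "force": force on the tool from outside, world axes, zero at the start; "ft_torque": the same for the moment, N m; "opening": finger opening in m.
Only numpy, scipy, OpenCV 4.12 (cv2) and the standard library are available. Lean on these libraries where they do the work, as an engineer would, in place of code of your own. Each camera call takes 0.05 s, during which the arm holds its last target. There are 200 camera calls.

## Task

Carry on the dry kiln wall at its steel jamb in running bond: on the bedded course lay the half block against the packing board on the jamb, then a full block end to end with it, then the other full block on top, against the packing again, so that every joint is covered by half a block. As each block is laid, flat and flush with the wall's faces, push it endwise up against the packing or block it adjoins with about 8 N for half a second so that the joint is tight, but never with more than 25 N (the brick is brittle). Let go of all of them and leave the other things on the table where they are.

Things in the scene. Friction and masses are not known exactly. Their poses are not given: they have to be found in the camera images.
- wall: Fixed start of a wall: a fireclay shelf 272 x 110 x 20 mm and, bedded on it, a first course of two full blocks (120 x 56 x 40 mm), its top 60 mm above the table. Origin: on the table, at the steel jamb plate's inner face, mid-width. x runs along the wall away from the jamb (blocks x = 10 to 250 mm, joint at 130; shelf -14 to 258), y across (faces at -28 and 28 mm), z up.
- jamb: Upright steel plate 12 mm thick, 56 wide, top at z = 116 mm, braced behind; origin and axes as the wall, inner face at x = 0. Above the first course it carries a rigid plywood packing board, 52 mm wide, z = 62 to 112 mm, whose face stands somewhere 4 to 16 mm out from the plate (x = 4 to 16 mm): it differs each time and is not reported. The blocks butt against that face.
- block_a: Loose full block of pale fireclay brick, 120 x 56 x 40 mm (x, y, z), about 0.3 to 0.5 kg, lying flat on the table. Origin: centre of its underside; x along its length. The two full blocks are alike and either may go in either place.
- block_b: The other loose full block, the same in every way as block_a.
- half: Loose half block of the same brick, 60 mm along its x (the wall's direction when laid), 56 mm along y, 40 mm high, about 0.15 to 0.25 kg, lying flat. Origin: centre of its underside.
- offcut: Broken brick end, 36 mm thick, 56 mm wide and 40 mm high with a ragged stub on one side; not to be used or moved. Origin: centre of its underside.
- dish: Small white glaze dish, 80 mm across, 30 mm high; leave alone. Origin: centre of its underside.
- rib: Flat wooden potter's rib, 100 x 50 x 8 mm; leave alone. Origin: centre of its underside.
- bottle: Clear water bottle, 62 mm across, 190 mm high; leave alone. Origin: centre of its underside.
- mug: Terracotta mug, 76 mm across, 85 mm high; leave alone. Origin: centre of its underside.
Not all that is in view belongs to the job. Leave any red look-alike of the half alone.

How it is judged:
By the outcome, as a careful person would: the job done as asked, in the order asked, and still so for the second after the job is handed in, with the robot touching nothing.
It also fails if it takes over 72 s, if anything falls off the work surface, if the arm or the gripper's body presses on something with over 40 N, if the wrist force passes 120 N, or if a joint passes its speed limit or range.

## Working session

There is one attempt and no reset: what is moved stays moved. The work goes in short steps, each a Python script; the robot and the scene stay as the last script left them, time stands still between calls to the robot, and variables do not carry over. Pictures are saved under pics/ and viewed, about 8 in all and at most 12, crops included, and the job is handed in when it is done.

```bash
mkdir -p pics; python3 - <<'E'
from cell import *
import cv2,pickle
s=state(); print(s)
d={}
for n in("top","side"):
    c=capture(n); d[n]=c
    cv2.imwrite(f"pics/{n}0.png",c["pixels"][:,:,::-1])
    print(n,{k:v for k,v in c.items() if k!="pixels"})
pickle.dump(d,open("c0.pkl","wb"))
E
```

```text
{'clock': 0.0, 'q': array([-7.51166297e+01,  1.36824346e+01, -8.14292044e-01,  7.55874847e+01,
       -1.36657315e-03,  8.99995296e+01]), 'dq': array([ 0.00752312,  0.00950316,  0.03244256, -0.14002266,  0.03483437,
        0.00183511]), 'tau': array([ 3.07702858e-04, -5.38782907e+01,  3.46437335e+01,  1.85708905e-02,
       -1.43550270e-06,  3.22074463e-06]), 'tcp_pos': array([ 0.13472152, -0.50694403,  0.20048217]), 'tcp_rot': array([-179.0707626 ,   89.91577756,  105.81307903]), 'force': array([-0.27357811,  0.04177642,  0.52107821]), 'ft_torque': array([ 0.01934572, -0.01518443, -0.00861877]), 'opening': 0.08539835640860333}
top {'fx': 380.29823268497404, 'fy': 380.29823268497404, 'cx': 281.05527975415026, 'cy': 215.33380149568305, 'origin': array([ 0.5222046 , -0.04480978,  0.99583623]), 'attitude': array([  2.99184336,   0.1936507 , -91.14148883])}
side {'fx': 424.95961311897827, 'fy': 424.95961311897827, 'cx': 285.7194459444478, 'cy': 216.49158279030777, 'origin': array([ 0.44149583, -0.89928856,  0.73909903]), 'attitude': array([51.69448315,  0.97539641, -7.67550901])}
```

View pics/top0.png

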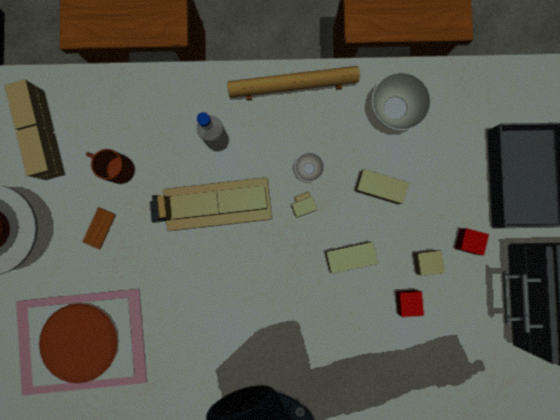

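View pics/side0.png

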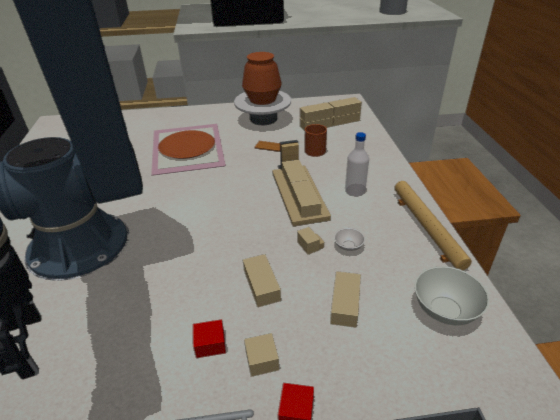

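Top view: the wall has its jamb at (160,207) and runs right. The full blocks are at (383,186) and (352,257). Candidates for the half are the pale cube (430,263), the red cubes (472,241) and (411,303), and the offcut with a stub (304,205). I choose the pale plain one at (430,263). The pair at (30,130) stands apart and isn't part of the job. Next I measure the parts and check the choice in a crop.

```bash
cat > h.py <<'E'
import numpy as np, cv2
from scipy.spatial.transform import Rotation as Ro
def cast(c,uv,z):
    uv=np.atleast_2d(np.asarray(uv,float)); R=Ro.from_euler('xyz',c["attitude"],degrees=True).as_matrix()
    d=np.c_[(uv[:,0]-c["cx"])/c["fx"],-(uv[:,1]-c["cy"])/c["fy"],-np.ones(len(uv))]@R.T
    o=np.asarray(c["origin"]); return (o+d*((z-o[2])/d[:,2])[:,None])[:,:2]
def proj(c,p):
    R=Ro.from_euler('xyz',c["attitude"],degrees=True).as_matrix()
    q=(np.atleast_2d(p)-c["origin"])@R
    return np.c_[c["cx"]+c["fx"]*q[:,0]/-q[:,2], c["cy"]-c["fy"]*q[:,1]/-q[:,2]]
def rects(c,mask,z,amin):
    out=[]
    for k in cv2.findContours(mask,cv2.RETR_EXTERNAL,cv2.CHAIN_APPROX_NONE)[0]:
        if cv2.contourArea(k)<amin: continue
        P=(cast(c,k[:,0,:],z)*1000).astype(np.float32)
        (x,y),(w,h),a=cv2.minAreaRect(P)
        if w<h: w,h,a=h,w,a+90
        px=0.5*2*z*0+ (np.asarray(c["origin"])[2]-z)/c["fx"]*1000
        out.append((k[:,0,:].mean(0).round(),np.round([x,y],1),np.round([w+px,h+px],1),round((a+90)%180-90,1)))
    return out
E
python3 - <<'E'
from h import *; import pickle
d=pickle.load(open("c0.pkl","rb")); c=d["top"]; im=c["pixels"]
hsv=cv2.cvtColor(im,cv2.COLOR_RGB2HSV)
for u,v in[(430,258),(383,186),(352,257),(304,207),(195,206),(243,199),(190,188),(162,207),(426,275),(350,270),(300,300)]: print((u,v),im[v,u],hsv[v,u])
m=cv2.inRange(hsv,(18,50,140),(36,255,255))
for z in(0.04,0.06):
    print(z)
    for r in rects(c,m,z,150): print(*r)
o=im.copy(); o[m>0]=o[m>0]//2+np.array([0,120,0],np.uint8)
a=cv2.resize(im[150:310,140:460],None,fx=2.4,fy=2.4,interpolation=cv2.INTER_CUBIC); b=cv2.resize(o[150:310,140:460],None,fx=1.2,fy=1.2)
b2=np.zeros((b.shape[0],a.shape[1],3),np.uint8); b2[:,:b.shape[1]]=b
cv2.imwrite("pics/crop1.png",np.vstack([a,b2])[:,:,::-1])
E
```

```text
(430, 258) [116 119  83] [ 32  77 119]
(383, 186) [117 124  85] [ 35  80 124]
(352, 257) [118 125  88] [ 36  75 125]
(304, 207) [118 126  91] [ 37  71 126]
(195, 206) [115 110  73] [ 26  93 115]
(243, 199) [117 123  84] [ 35  81 123]
(190, 188) [120 101  67] [ 19 113 120]
(162, 207) [119  98  55] [ 20 137 119]
(426, 275) [101 109  94] [ 46  35 109]
(350, 270) [117 122 114] [ 49  17 122]
(300, 300) [117 124 114] [ 51  21 124]
0.04
0.06
```

View pics/crop1.png

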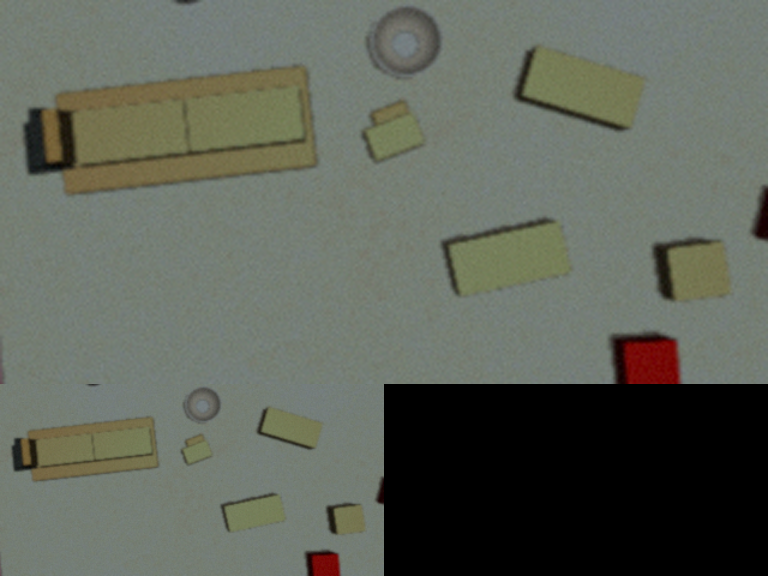

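The crop confirms it: the pale plain cube at (430,263) is the half, the reds are decoys, and the offcut shows its stub. The image is dim, so I adjust the mask.

```bash
python3 - <<'E'
from h import *; import pickle
d=pickle.load(open("c0.pkl","rb")); c=d["top"]; im=cv2.bilateralFilter(c["pixels"],7,30,5)
hsv=cv2.cvtColor(im,cv2.COLOR_RGB2HSV)
m=cv2.inRange(hsv,(23,48,85),(42,255,255))
for z in(0.04,0.06):
    print(z)
    for r in rects(c,m,z,120): print(*r)
m2=cv2.inRange(hsv,(12,48,85),(42,255,255)); print("shelf z .02")
for r in rects(c,m2,0.02,120): print(*r)
print("packing top z .112"); m3=m2.copy(); m3[:, :153]=0; m3[:,169:]=0; m3[:190]=0; m3[222:]=0
k=np.argwhere(m3)[:,::-1]; print(len(k), k.min(0),k.max(0)); 
for v in range(196,220,3): print(v,''.join('%4d'%x for x in hsv[v,148:176,0]),'|',''.join('%4d'%x for x in hsv[v,148:176,2]))
E
```

```text
0.04
[431. 263.] [ 446.7 -413.5] [63.7 60.3] -84.1
[352. 258.] [ 462.7 -217.7] [122.   58.8] -78.5
[303. 204.] [599.9 -98.4] [58.4 55.7] -68.7
[218. 208.] [605.2 112.1] [258.8 112.2] -84.7
[383. 186.] [ 641.8 -301. ] [122.5  59. ] 71.5
[ 23. 124.] [810.8 605.6] [250.4  58.4] 14.5
0.06
[431. 263.] [ 448.3 -405.8] [62.3 59. ] -84.1
[352. 258.] [ 463.9 -214.1] [119.4  57.6] -78.5
[303. 204.] [598.3 -97.2] [57.2 54.5] -68.7
[218. 208.] [603.5 108.8] [253.4 109.8] -84.7
[383. 186.] [ 639.3 -295.6] [119.9  57.8] 71.5
[ 23. 124.] [804.8 592. ] [245.2  57.2] 14.5
shelf z .02
[431. 263.] [ 445.1 -421.3] [65.  61.6] -84.1
[352. 258.] [ 461.4 -221.3] [124.5  60.1] -78.5
[ 97. 227.] [551.5 429.5] [102.7  48.4] -25.1
[303. 204.] [601.5 -99.5] [59.6 56.8] -68.7
[208. 204.] [605.7 128.8] [291.2 114.5] -84.7
[383. 186.] [ 644.3 -306.3] [125.1  60.2] 71.5
[ 25. 127.] [816.9 619.2] [255.6  59.7] 14.5
[293.  79.] [928.8 -81. ] [351.7  39.9] -84.5
[408.  19.] [1081.1 -387.4] [334.7 113.9] 88.7
[117.  18.] [1090.8  364.3] [335.2 127.7] 88.7
packing top z .112
173 [158 190] [168 221]
196   49  51  51  56 
[... 1134 characters left out ...]
 118
211   48  48  56  80  83  90  83  83  80  68  22  20  20  20  21  20  21  20  21  20  22  21  24  25  27  28  28  28 |  121 120  96  40  30  31  31  32  33  34  54 101 115 116 116 116 113  93  36  32  32  31  39  86 115 116 117 117
214   57  60  64  70  83  84  84  83  70  68  30  20  20  20  20  20  21  21  20  19  19  20  23  25  27  27  27  27 |  124 123 101  55  33  33  33  34  34  36  41  95 113 116 115 115 113  90  38  31  33  31  38  80 112 116 116 118
217   63  60  64  73  84  84  84  84  80  80  60  21  19  19  19  20  21  21  21  19  20  20  21  24  24  25  26  26 |  125 122 110  66  35  33  33  33  32  32  30  43  76  73  73  54  41  33  33  29  32  30  39  66 102 111 111 111
```

```bash
python3 - <<'E'
from h import *; import pickle
from cell import *
D={}
for n,p,y in[("half",[.447,-.4135,.25],5.9),("wall",[.60,.10,.36],5.3)]:
    reach(p,[0,90,y]); dwell(.3); c=capture("wrist"); D[n]=c
    print(n,state()["clock"],state()["q"].round(1),{k:v for k,v in c.items() if k!="pixels"})
    cv2.imwrite(f"pics/w_{n}.png",c["pixels"][:,:,::-1])
pickle.dump(D,open("c1.pkl","wb"))
a=[D[n]["pixels"] for n in D]; cv2.imwrite("pics/w1.png",cv2.resize(np.hstack(a)[:,:,::-1],(800,300)))
E
```

```text
half 1.7 [-42.8  21.7  18.   86.2  -0.   41.3] {'fx': 353.2692078798704, 'fy': 353.2692078798704, 'cx': 277.087146738242, 'cy': 202.2348710035317, 'origin': array([ 0.43900724, -0.3464218 ,  0.42270952]), 'attitude': array([-15.70760406,   0.05173258,   5.81611549])}
wall 4.025 [  9.4  23.5  36.9 103.4  -0.   94.2] {'fx': 353.2692078798704, 'fy': 353.2692078798704, 'cx': 277.087146738242, 'cy': 202.2348710035317, 'origin': array([0.59344413, 0.1671323 , 0.53258167]), 'attitude': array([-15.70591124,   0.05755978,   5.26188842])}
```

View pics/w1.png

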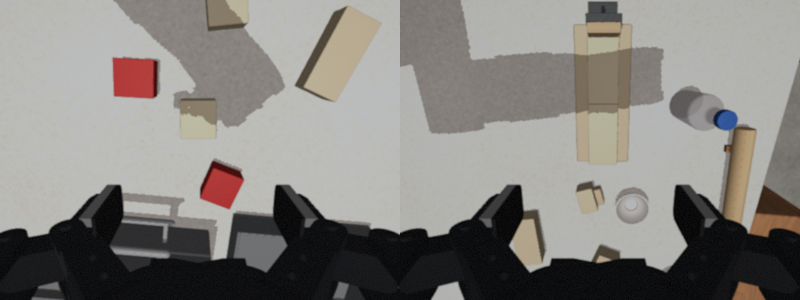

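Left: the half at (198,118) on the display, with reds on both sides. Right: the wall, jamb at the top (605,12). Zooming in on the wall for edge positions.

```bash
python3 - <<'E'
from h import *; import pickle
D=pickle.load(open("c1.pkl","rb")); im=D["wall"]["pixels"]; half=D["half"]["pixels"]
a=cv2.resize(im[0:240,225:345],None,fx=2.5,fy=2.5,interpolation=cv2.INTER_CUBIC)
b=cv2.resize(half[120:220,230:330],None,fx=4,fy=4,interpolation=cv2.INTER_CUBIC); b=cv2.copyMakeBorder(b,0,200,0,0,cv2.BORDER_CONSTANT)
cv2.imwrite("pics/crop2.png",np.hstack([a,b])[:,:,::-1])
E
```

```text
(no output)
```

View pics/crop2.png

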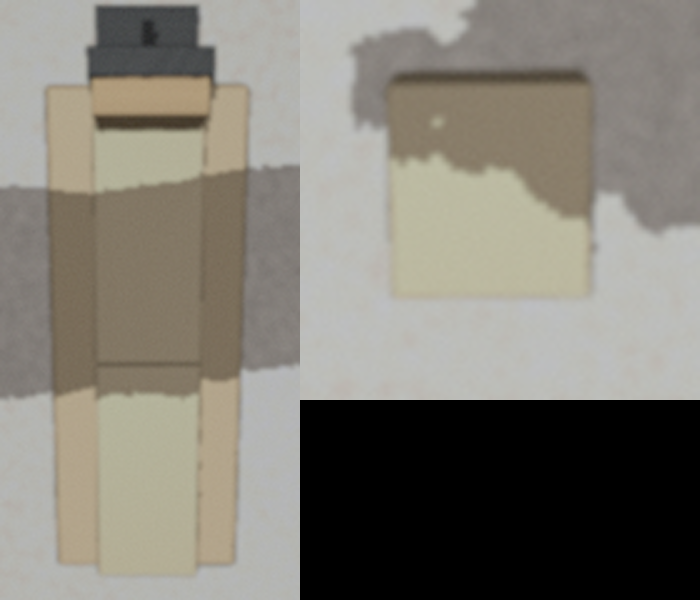

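```bash
python3 - <<'E'
from h import *; import pickle
D=pickle.load(open("c1.pkl","rb")); c=D["wall"]; g=cv2.GaussianBlur(cv2.cvtColor(c["pixels"],cv2.COLOR_RGB2LAB).astype(float),(0,0),1)
def edge(g,p0,p1,w=5,n=60):
    # straight edge near p0-p1: strongest gradient across it, robust line fit; returns two end pixels
    p0,p1=np.array(p0,float),np.array(p1,float); t=(p1-p0)/np.linalg.norm(p1-p0); nn=np.array([-t[1],t[0]])
    s=np.arange(-w,w+.01,.25); pts=[]
    for f in np.linspace(.05,.95,n):
        q=p0+f*(p1-p0)+s[:,None]*nn
        v=cv2.remap(g.astype(np.float32),q[None,:,0].astype(np.float32),q[None,:,1].astype(np.float32),cv2.INTER_LINEAR)[0]
        e=np.linalg.norm(np.gradient(v,axis=0),axis=1); pts.append(q[e.argmax()])
    vx,vy,x,y=cv2.fitLine(np.array(pts,np.float32),cv2.DIST_HUBER,0,.01,.01).ravel(); L=np.array([x,y]);u=np.array([vx,vy])
    r=np.abs((np.array(pts)-L)@np.array([-vy,vx])); 
    return np.array([L+((p-L)@u)*u for p in(p0,p1)]),np.median(r)
O=(225,0)
f=lambda x,y:(O[0]+x/2.5,O[1]+y/2.5)
E={}
for n,a,b,z in[("L",(96,135),(98,570),.06),("R",(204,135),(197,570),.06),("joint",(100,363),(198,363),.06),("end",(101,574),(194,574),.06),
  ("shL",(47,95),(58,555),.02),("shR",(247,95),(235,555),.02),("shEnd",(62,564),(92,564),.02),("packtop",(97,117),(205,117),.112),("plate",(95,77),(210,77),.116)]:
    P,r=edge(g,f(*a),f(*b)); W=cast(c,P,z); E[n]=W
    d=W[1]-W[0]; print(n,P.round(1).tolist(),round(r,2),(W*1000).round(1).tolist(),"az",np.degrees(np.arctan2(d[1],d[0])).round(2))
dL=E["L"][1]-E["L"][0];dR=E["R"][1]-E["R"][0]
d=dL/np.linalg.norm(dL)+dR/np.linalg.norm(dR);d/=np.linalg.norm(d);n=np.array([-d[1],d[0]])
print("az",np.degrees(np.arctan2(d[1],d[0])),"width",[(w.mean(0)@n*1000).round(1) for w in(E["L"],E["R"],E["shL"],E["shR"])])
print("x along",{k:(E[k].mean(0)@d*1000).round(1) for k in("joint","end","shEnd","packtop","plate")})
print("d,n",d,n)
c=D["half"];g=cv2.GaussianBlur(cv2.cvtColor(c["pixels"],cv2.COLOR_RGB2LAB).astype(float),(0,0),1)
f=lambda x,y:(230+(x-300)/4,120+y/4)
for nm,a,b in[("l",(390,165),(390,290)),("r",(590,90),(590,290)),("t",(395,84),(585,84)),("b",(395,296),(585,296))]:
    P,r=edge(g,f(*a),f(*b),3); W=cast(c,P,.04); d=W[1]-W[0]; print(nm,P.round(1).tolist(),round(r,2),(W.mean(0)*1000).round(1),"az",np.degrees(np.arctan2(d[1],d[0])).round(2))
E
```

```text
L [[262.8, 54.0], [264.8, 228.0]] 0.21 [[569.9, 223.7], [591.3, -4.6]] az -84.67
R [[305.5, 54.0], [302.2, 228.0]] 0.28 [[622.7, 228.6], [644.2, 0.3]] az -84.64
joint [[265.0, 146.7], [304.2, 146.4]] 0.1 [[582.1, 109.8], [634.0, 114.9]] az 5.71
end [[265.4, 230.6], [302.6, 230.4]] 0.12 [[592.5, -8.5], [645.1, -3.3]] az 5.59
shL [[241.8, 38.1], [246.7, 222.0]] 0.27 [[538.4, 245.6], [562.6, -12.1]] az -84.63
shR [[325.0, 38.0], [319.5, 222.0]] 0.21 [[648.9, 255.8], [673.8, -1.8]] az -84.49
shEnd [[249.8, 225.3], [261.8, 225.4]] 0.03 [[567.8, -17.0], [586.2, -15.4]] az 4.78
packtop [[263.8, 51.5], [307.0, 51.3]] 0.17 [[573.4, 220.1], [620.9, 224.8]] az 5.61
plate [[263.0, 30.5], [309.0, 30.3]] 0.11 [[571.0, 240.5], [620.4, 245.2]] az 5.52
az -84.65222895446651 width [np.float64(588.3), np.float64(641.4), np.float64(559.0), np.float64(670.3)]
x along {'joint': np.float64(-55.2), 'end': np.float64(63.5), 'shEnd': np.float64(69.9), 'packtop': np.float64(-165.8), 'plate': np.float64(-186.3)}
d,n [ 0.09320075 -0.99564734] [0.99564734 0.09320075]
l [[250.1, 161.4], [251.7, 192.5]] 0.2 [ 417.9 -427.9] az -82.55
r [[303.7, 142.5], [303.7, 192.5]] 0.05 [ 474.6 -411.8] az -83.06
t [[253.8, 140.5], [301.3, 140.5]] 0.24 [ 443.  -385.1] az 5.8
b [[253.7, 194.4], [301.2, 194.6]] 0.16 [ 449.1 -444.5] az 5.63
```

```bash
cat > act.py <<'E'
from h import *
from cell import *
AZ=-84.65; d=np.array([np.cos(np.radians(AZ)),np.sin(np.radians(AZ))]); n=np.array([-d[1],d[0]])
W0=d*-.1863+n*.6148            # wall origin
def wxy(x,y=0): return W0+d*x+n*y
def wall_of(p): v=np.asarray(p)[:2]-W0; return np.array([v@d,v@n])*1000
def F(t=.1):
    a=[]
    for _ in range(5): dwell(t/5); a.append(state()["force"])
    return np.mean(a,0)
def fx(f): return np.array([f[:2]@d,f[:2]@n,f[2]])   # along wall, across, up
def say(*a): s=state(); print(*a,"t",round(s["clock"],2),"wall xy",wall_of(s["tcp_pos"]).round(2),"z",round(s["tcp_pos"][2]*1e3,2),"F",fx(s["force"]).round(1),"open",round(s["opening"]*1e3,1),flush=True)
def pick(xy,yaw):
    reach([*xy,.13],[0,90,yaw]); move_straight([*xy,.006],v=.12); say("down")
    gripper_to(.03); say("grip"); move_straight([*xy,.2],v=.25); say("up")
def lower(x,zb,y=0,up=.05):    # x: wall x of TCP, zb: height of bed
    reach([*wxy(x,y),zb+.006+up],[0,90,AZ+90]); say("above")
    move_straight([*wxy(x,y),zb+.011],v=.12); dwell(.2)
    r=move_straight([*wxy(x,y),zb],v=.012,contact_N=3); say("bed",r)
def push(maxd,y=0,goal=9):
    f0=fx(F()); p=np.array(state()["tcp_pos"]); r=move_straight([*(p[:2]-d*maxd),p[2]],v=.012,contact_N=6); say("pushed",r,"f0",f0.round(1))
    p2=np.array(state()["tcp_pos"])
    if not r: return f0
    held=0; t0=None; off=0
    for k in range(40):
        f=fx(F(.05))[0]-f0[0]; t=state()["clock"]
        ok=7.2<f<11
        if ok and t0 is None: t0=t
        if not ok: t0=None
        if k%4==0 or not ok: print(" push",round(t,2),round(f,1))
        if t0 is not None and t-t0>.6: break
        if not ok:
            off+=np.clip((goal-f)*.00006,-.0004,.0004); move_straight([*(p2[:2]-d*off),p2[2]],v=.02)
    say("held",t0 is not None); return f0
E
python3 - <<'E'
from act import *
pick([.4460,-.4148],6.2)
lower(.053,.06)
print(fx(F()).round(2)); say("rest")
E
```

```text
down t 7.31 wall xy [ 641.3  -208.99] z 6.72 F [0.4 0.2 0.4] open 85.4
grip t 7.88 wall xy [ 643.27 -207.61] z 9.37 F [-0.8 -1.4 21. ] open 29.9
up t 8.8 wall xy [ 640.4  -209.85] z 198.64 F [-0.1 -0.3 -1.6] open 30.2
above t 11.05 wall xy [53.95  0.26] z 116.16 F [ 0.1 -1.2  0.3] open 29.9
bed False t 12.84 wall xy [53.01  0.06] z 60.07 F [ 0.6 -0.2  0.2] open 29.9
[ 0.19 -0.54 -0.29]
rest t 12.93 wall xy [52.99  0.06] z 60.07 F [ 0.1 -0.6  0.6] open 30.1
```

```bash
python3 - <<'E'
from act import *
a=capture("top")["pixels"]; b=capture("wrist")["pixels"]; s=capture("side")["pixels"]
a=cv2.resize(a[160:320,320:500],(400,356)); s=cv2.resize(s[290:400,180:330],(400,293))
b=cv2.resize(b,(400,300)); im=np.zeros((600,800,3),np.uint8); im[:356,:400]=a; im[:300,400:]=b; im[300:593,400:]=s
cv2.imwrite("pics/chk1.png",im[:,:,::-1]); say("")
E
```

```text
t 13.07 wall xy [5.302e+01 5.000e-02] z 60.09 F [ 0.2 -0.5 -0.1] open 30.4
```

View pics/chk1.png

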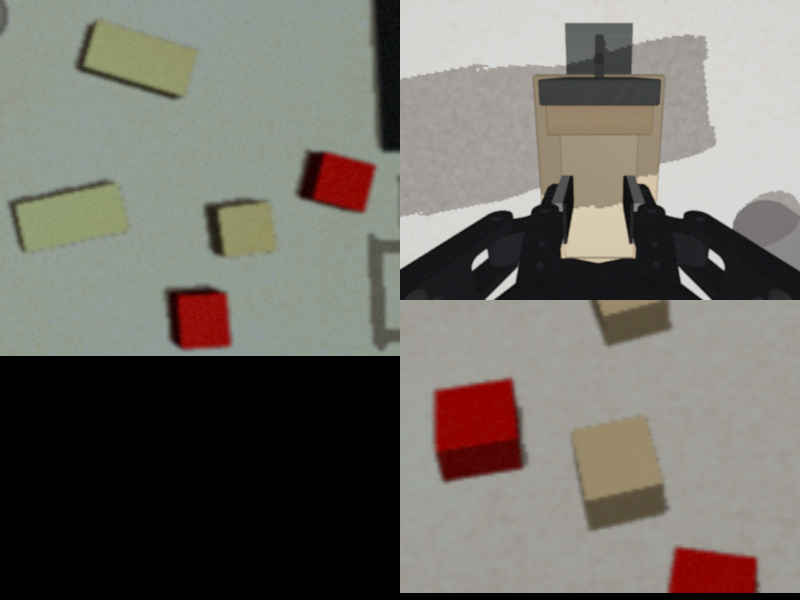

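The grasp failed: the half still shows at (431,263) in the top view, the pads are at 30 mm and the gripper is empty. I'll go back, re-measure and descend with checks.

```bash
python3 - <<'E'
from act import *
p=state()["tcp_pos"]; move_straight([*p[:2],.15],v=.25)
c=capture("top"); im=cv2.bilateralFilter(c["pixels"],7,30,5); m=cv2.inRange(cv2.cvtColor(im,cv2.COLOR_RGB2HSV),(23,48,85),(42,255,255))
for r in rects(c,m,.04,120)[:3]: print(*r)
gripper_to(.085)
reach([.4460,-.4148,.13],[0,90,6.2]); move_straight([.4460,-.4148,.045],v=.12); dwell(.2); say("45")
a=capture("wrist")["pixels"]; 
r=move_straight([.4460,-.4148,.008],v=.06,contact_N=4); dwell(.2); say("8",r); b=capture("wrist")["pixels"]
gripper_to(.065); say("65"); e=capture("wrist")["pixels"]; s=capture("side")["pixels"]
im=np.vstack([np.hstack([cv2.resize(x,(400,300)) for x in q]) for q in((a,b),(e,s))]); cv2.imwrite("pics/chk2.png",im[:,:,::-1])
E
```

```text
[430. 263.] [ 447.2 -413.6] [62.8 60.9] -84.5
[351. 258.] [ 463.4 -216.5] [123.2  60.1] -78.9
[303. 205.] [599.2 -97.1] [61.6 56. ] -69.3
45 t 17.51 wall xy [ 641.27 -209.05] z 45.8 F [ 0.6 -0.2 -0.1] open 85.0
8 False t 18.52 wall xy [ 641.13 -209.18] z 8.44 F [-0.2  0.5 -0.2] open 85.2
65 t 18.92 wall xy [ 640.89 -209.4 ] z 8.05 F [-0.4 -0.3 -1.2] open 65.0
```

View pics/chk2.png

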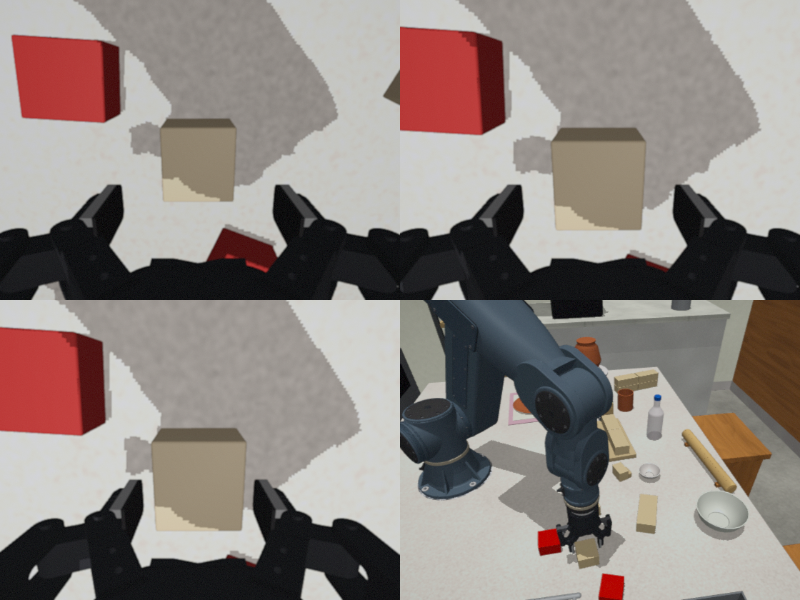

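Top view re-measure: the half hasn't moved. Wrist view: the pads (143 and 255) straddle the half (153–245) evenly. Closing gradually.

```bash
python3 - <<'E'
from act import *
for o in(.06,.057,.054,.05,.045): gripper_to(o); say(o)
a=capture("wrist")["pixels"]; s=capture("side")["pixels"][260:420,150:364]
cv2.imwrite("pics/chk3.png",np.hstack([cv2.resize(a,(400,300)),cv2.resize(s,(400,300))])[:,:,::-1])
E
```

```text
0.06 t 19.24 wall xy [ 640.85 -209.41] z 7.99 F [ 0.9 -0.3 -0.1] open 60.0
0.057 t 19.46 wall xy [ 640.84 -209.4 ] z 7.99 F [ 1.3 -0.1  0.1] open 57.0
0.054 t 19.68 wall xy [ 640.92 -209.4 ] z 8.03 F [-0.5  0.4 -0.4] open 53.9
0.05 t 19.89 wall xy [ 640.87 -209.41] z 8.0 F [-0.2  0.2 -0.9] open 50.4
0.045 t 20.12 wall xy [ 640.87 -209.43] z 8.0 F [-0.4  0.2  0.6] open 44.8
```

View pics/chk3.png

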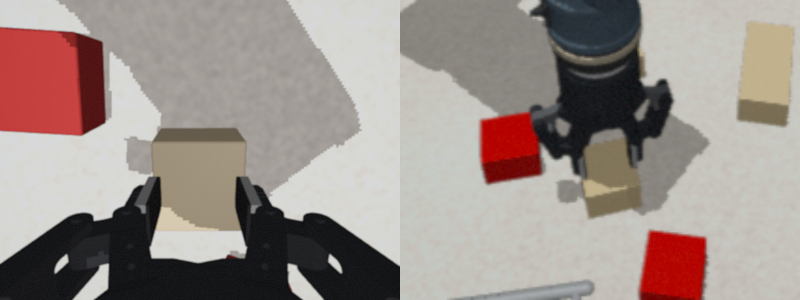

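The pads show inside the block's outline at 45 mm with no force, so the fingertips are above the block's top. The tips must sit higher than I assumed. A gentle touch on the block top will measure the tip height.

```bash
python3 - <<'E'
from act import *
p=[.4460,-.4148]
r=move_straight([*p,-.012],v=.02,contact_N=3); say("touch",r)
E
```

```text
touch True t 20.47 wall xy [ 640.92 -209.37] z 7.66 F [ 0.5 -0.8  5.5] open 44.8
```

Touch at TCP z 7.7 on the 40 mm top, so at this opening the tips stand about 32 mm behind the reported TCP. The wrist-image scale agrees. I'll put the TCP 20 mm below the bed when gripping, so the tips sit about 14 mm above it.

```bash
python3 - <<'E'
s=open("act.py").read()
s=s.replace(".006],v=.12); say(\"down\")","G],v=.12,contact_N=6); say(\"down\")").replace("[*xy,G]","[*xy,G]").replace("gripper_to(.03)","gripper_to(.045)")
s=s.replace("zb+.006+up","zb+G+up").replace("zb+.011]","zb+G+.006]").replace("[*wxy(x,y),zb],v=.012","[*wxy(x,y),zb+G-.008],v=.012")
s=s.replace("def wxy","G=-.020\ndef wxy",1)
open("act.py","w").write(s)
E
python3 - <<'E'
from act import *
p=[.4460,-.4148]
move_straight([*p,.02],v=.1); gripper_to(.085)
r=move_straight([*p,G],v=.1,contact_N=6); say("down",r)
if not r:
    gripper_to(.045); say("grip")
    if state()["opening"]>.05:
        move_straight([*p,.12],v=.25); say("up")
        lower(.053,.06); print(fx(F()).round(2)); say("rest")
E
```

```text
down False t 21.77 wall xy [ 640.89 -209.43] z -19.98 F [-0.8 -0.4  0.6] open 84.8
grip t 22.16 wall xy [ 641.38 -208.95] z -19.03 F [-0.4 -0.8  5.1] open 54.9
up t 22.87 wall xy [ 640.32 -209.93] z 118.75 F [ 0.4 -1.2 -3.6] open 55.1
above t 25.1 wall xy [54.01  0.22] z 90.08 F [ 0.2  0.3 -2.4] open 54.9
bed True t 26.41 wall xy [5.297e+01 2.000e-02] z 41.02 F [ 0.8 -1.   5.2] open 54.7
[-0.36 -0.69  5.54]
rest t 26.49 wall xy [5.298e+01 3.000e-02] z 41.01 F [-0.  -1.   5.6] open 55.1
```

```bash
cat >> act.py <<'E'
def ease(fz=0.):
    p=np.array(state()["tcp_pos"]); z=p[2]
    for _ in range(6):
        f=fx(F(.06))[2]
        if f<fz+1.5: break
        z+=.0001; move_straight([p[0],p[1],z],v=.01)
    say("eased",round(f,1))
E
python3 - <<'E'
from act import *
ease(); push(.022)
E
```

```text
eased 0.1 t 26.86 wall xy [52.96  0.12] z 41.08 F [0.2 0.3 0.1] open 55.4
pushed True f0 [-0.2  0.2  0.1] t 27.83 wall xy [4.498e+01 3.000e-02] z 41.04 F [-0.1 -0.1  5.2] open 54.8
 push 27.88 0.5
 push 28.17 5.5
 push 28.46 6.2
 push 28.75 6.9
 push 29.04 7.6
 push 29.21 7.8
 push 29.29 7.1
 push 29.62 8.0
 push 29.79 7.7
 push 29.96 8.3
 push 30.12 7.8
held True t 30.21 wall xy [ 4.51e+01 -2.00e-02] z 41.11 F [ 7.6 -0.7  4.4] open 55.0
```

```bash
sed -i 's/def push(maxd,y=0,goal=9)/def push(maxd,y=0,goal=9.8,lo=8.3,hi=12)/; s/ok=7.2<f<11/ok=lo<f<hi/; s/\.00006,/.00008,/' act.py
python3 - <<'E'
from act import *
p=np.array(state()["tcp_pos"]); p[:2]+=d*.0002; move_straight([*p[:2],p[2]+.0002],v=.01)
print(fx(F()).round(1)); ease(-2); push(.004); print(fx(F()).round(1))
gripper_to(.085); say("open"); dwell(.1)
p=state()["tcp_pos"]; move_straight([*p[:2],.16],v=.25)
reach([*wxy(.12),.25],[0,90,AZ+90]); dwell(.2); say("look")
import pickle; c=capture("wrist"); pickle.dump(c,open("c2.pkl","wb"))
cv2.imwrite("pics/lay1.png",cv2.resize(c["pixels"][0:300,130:430],(600,600),interpolation=cv2.INTER_CUBIC)[:,:,::-1])
E
```

```text
[1.7 0.3 0.2]
eased -0.8 t 30.91 wall xy [45.1  -0.13] z 41.15 F [ 0.8  0.4 -1.3] open 55.1
pushed True f0 [ 0.6  0.6 -1. ] t 31.21 wall xy [45.15 -0.14] z 41.1 F [ 1.3 -0.5  5.4] open 54.9
 push 31.25 0.1
 push 31.54 4.1
 push 31.83 6.2
 push 32.12 7.8
 push 32.42 8.5
 push 32.46 8.1
 push 32.83 8.8
 push 33.0 9.3
 push 33.17 9.3
 push 33.33 8.9
held True t 33.38 wall xy [45.19 -0.27] z 41.14 F [ 9.5 -0.6  3.8] open 54.9
[ 9.6 -1.3  4.6]
open t 33.87 wall xy [43.41 -0.21] z 40.97 F [-0.6 -0.3  0.4] open 84.8
look t 35.33 wall xy [119.34  -0.64] z 248.27 F [0.9 0.1 0.1] open 85.3
```

View pics/lay1.png

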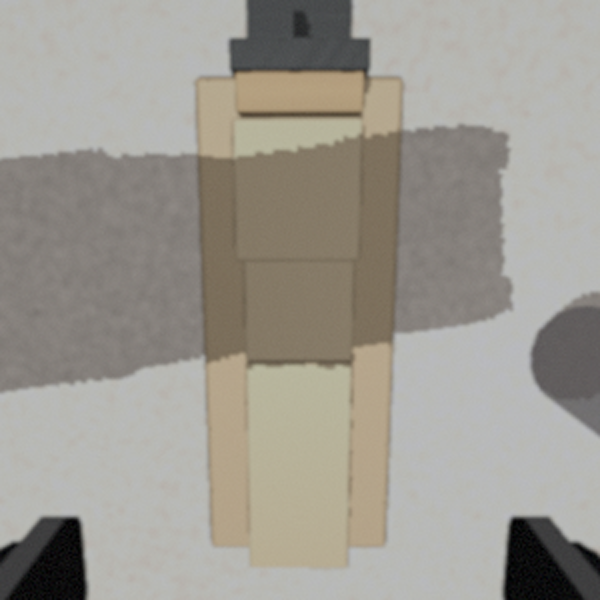

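Wrist view: the half sits tight at the packing (117–259 rows, 236–360 cols) and looks centred on the course (246–352). I check the numbers and measure the two full blocks from the first top image against a fresh one.

```bash
python3 - <<'E'
from act import *; import pickle
c=pickle.load(open("c2.pkl","rb")); g=cv2.GaussianBlur(cv2.cvtColor(c["pixels"],cv2.COLOR_RGB2LAB).astype(float),(0,0),1)
def edge(a,b,w=3,n=40):
    a,b=[np.array([130+q[0]/2,q[1]/2]) for q in(a,b)]; t=(b-a)/np.linalg.norm(b-a); nn=np.array([-t[1],t[0]]); s=np.arange(-w,w+.01,.25); P=[]
    for f in np.linspace(.05,.95,n):
        q=(a+f*(b-a)+s[:,None]*nn).astype(np.float32); v=cv2.remap(g.astype(np.float32),q[None,:,0],q[None,:,1],cv2.INTER_LINEAR)[0]
        P.append(q[np.linalg.norm(np.gradient(v,axis=0),axis=1).argmax()])
    vx,vy,x,y=cv2.fitLine(np.array(P,np.float32),cv2.DIST_HUBER,0,.01,.01).ravel(); L=np.array([x,y]);u=np.array([vx,vy]); return np.array([L+((p-L)@u)*u for p in(a,b)])
for nm,a,b,z in[("hL",(235,165),(237,255),.1),("hR",(361,165),(359,255),.1),("hEnd",(240,259),(356,259),.1),("cL",(247,375),(249,560),.06),("cR",(351,375),(348,560),.06),("joint",(250,362),(348,362),.06),("end",(252,567),(345,567),.06),("sL",(207,390),(212,540),.02),("sR",(391,390),(386,540),.02)]:
    W=cast(c,edge(a,b),z); print(nm,[wall_of(w).round(1).tolist() for w in W])
from cell import capture
for n_ in range(2):
    c=capture("top"); im=cv2.bilateralFilter(c["pixels"],7,30,5); m=cv2.inRange(cv2.cvtColor(im,cv2.COLOR_RGB2HSV),(23,48,85),(42,255,255))
    for r in rects(c,m,.04,120): print(*r)
E
```

```text
hL [[34.5, -27.6], [72.5, -27.1]]
hR [[34.4, 26.3], [72.4, 26.0]]
hEnd [[73.3, -26.0], [73.4, 25.7]]
cL [[136.9, -26.8], [244.3, -26.0]]
cR [[136.7, 26.9], [244.1, 26.6]]
joint [[130.4, -25.0], [131.2, 26.2]]
end [[248.9, -25.7], [248.3, 27.0]]
sL [[155.5, -55.4], [252.1, -55.3]]
sR [[155.2, 55.2], [251.7, 55.3]]
[351. 257.] [ 465.3 -215. ] [126.6  61.5] -80.2
[303. 204.] [599.6 -97.1] [61.3 55.1] -70.6
[241. 200.] [610.3  59.5] [152.1 112.6] -85.1
[382. 186.] [ 641.7 -299.7] [123.4  59.8] 71.7
[350. 257.] [ 464.7 -215.1] [126.   62.3] -79.4
[303. 204.] [599.6 -96.8] [61.3 55.6] -71.2
[239. 200.] [610.4  58.7] [150. 113.] -85.3
[382. 186.] [ 641.8 -299.8] [123.7  59.7] 71.5
```

```bash
sed -i 's/\.00008,/.00012,/' act.py; cat >> act.py <<'E'
def lay(xy,yaw,x,zb,y,maxd=.024):
    pick(xy,yaw)
    if state()["opening"]<.05: return print("NO GRASP")
    lower(x,zb,y); z=state()["tcp_pos"][2]
    if abs(z-(zb+G))>.004: return print("odd height")
    ease(-2); push(maxd)
    return True
def leave():
    gripper_to(.085); p=state()["tcp_pos"]; move_straight([*p[:2],p[2]+.1],v=.25); say("left")
E
python3 - <<'E'
from act import *
lay([.463,-.2175],11.5,.143,.06,.0004)
E
```

```text
down t 38.33 wall xy [ 446.26 -173.62] z -19.43 F [ 0.6  0.4 -0.4] open 85.4
grip t 38.71 wall xy [ 446.22 -173.65] z -19.26 F [-1.7 -0.   5.4] open 54.9
up t 39.74 wall xy [ 445.58 -174.83] z 198.64 F [-0.6  0.3 -4.3] open 55.0
above t 41.12 wall xy [143.99   0.33] z 90.23 F [ 0.1 -0.9 -3.3] open 55.3
bed True t 42.43 wall xy [142.95   0.41] z 40.79 F [-1.1 -0.8  4.8] open 55.0
eased -1.9 t 43.12 wall xy [142.93   0.46] z 40.88 F [-0.6  0.7 -1.5] open 55.0
pushed True f0 [-0.4  0.7 -2.2] t 44.17 wall xy [134.17   0.34] z 40.86 F [ 1.  -0.6  5.5] open 54.9
 push 44.21 1.2
 push 44.5 5.7
 push 44.79 7.0
 push 45.12 8.6
 push 45.29 8.6
 push 45.46 9.0
 push 45.62 8.8
held True t 45.71 wall xy [134.23   0.26] z 40.92 F [ 9.1 -0.6  2.5] open 54.8
```

```bash
python3 - <<'E'
from act import *
leave()
lay([.6418,-.3005],-18.5,.083,.10,.0004)
E
```

```text
left t 46.67 wall xy [132.56   0.58] z 141.39 F [ 0.5  0.9 -1.1] open 84.7
down t 49.59 wall xy [545.64  -3.27] z -19.1 F [ 0.4 -0.1  0.4] open 85.0
grip t 49.98 wall xy [545.52  -3.52] z -19.18 F [-1.1 -0.6  5.7] open 55.4
up t 51.01 wall xy [544.94  -4.48] z 198.07 F [ 0.7  0.  -4.8] open 55.0
above t 52.72 wall xy [84.   0.9] z 130.17 F [ 0.2  0.1 -4.2] open 55.2
bed True t 54.03 wall xy [82.95  0.41] z 80.8 F [ 0.1 -1.1  4.7] open 54.9
eased -1.5 t 54.73 wall xy [82.95  0.45] z 80.92 F [-0.6  0.  -1. ] open 55.0
pushed True f0 [ 0.1  0.3 -1.9] t 55.8 wall xy [73.93  0.32] z 80.85 F [ 1.  -0.4  5.2] open 55.2
 push 55.84 0.3
 push 56.13 4.9
 push 56.42 6.6
 push 56.76 8.5
 push 56.84 7.8
 push 57.17 9.3
 push 57.34 9.4
 push 57.51 9.4
 push 57.67 9.3
held True t 57.76 wall xy [73.9   0.25] z 80.96 F [ 9.4 -1.9  4.7] open 54.8
```

```bash
python3 - <<'E'
from act import *
leave(); reach([*wxy(.17),.33],[0,90,AZ+90]); dwell(.2); say("look")
c=capture("wrist"); s=capture("side"); import pickle; pickle.dump((c,s),open("c3.pkl","wb"))
a=cv2.resize(c["pixels"][0:240,155:395],(500,500),interpolation=cv2.INTER_CUBIC)
b=cv2.resize(s["pixels"][110:270,240:336],(300,500),interpolation=cv2.INTER_CUBIC)
cv2.imwrite("pics/lay3.png",np.hstack([a,b])[:,:,::-1])
E
```

```text
left t 58.72 wall xy [71.96  0.54] z 181.26 F [ 0.1  0.1 -0.2] open 84.9
look t 59.66 wall xy [169.07  -0.42] z 328.11 F [ 0.6 -0.2 -0.1] open 85.1
```

View pics/lay3.png

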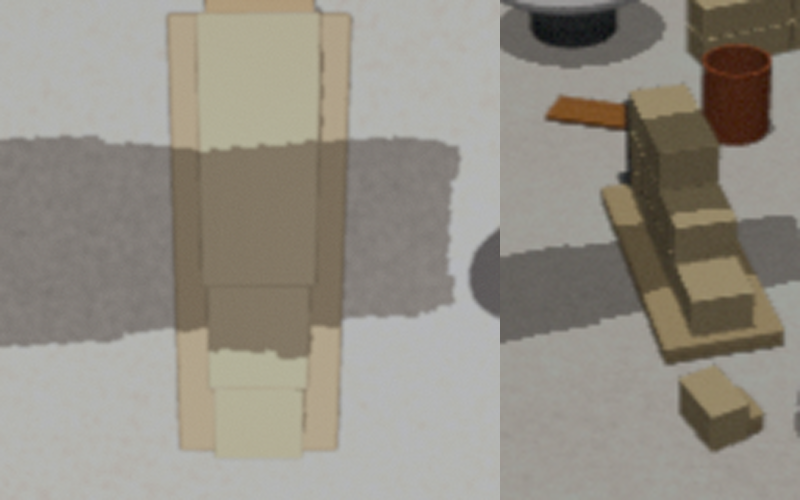

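The wrist and side views show a stepped running bond: top block against the packing, ends at rows 284, 387 and 457, faces in line. One numeric check, then hand in.

```bash
python3 - <<'E'
from act import *; import pickle
c,s=pickle.load(open("c3.pkl","rb")); k=500/240
for nm,z,Q in[("top",.14,[(198,20),(320,20),(204,280),(315.5,280)]),("mid",.10,[(209,292),(309.5,292),(211,383),(306,383)]),("bed",.06,[(215.5,395),(303.5,395),(217,452),(301.5,452)])]:
    W=[wall_of(w) for w in cast(c,[(155+x/k,y/k) for x,y in Q],z)]; print(nm,"centre y",[round((W[i][1]+W[i+1][1])/2,1) for i in(0,2)],"width",[round(W[i+1][1]-W[i][1],1) for i in(0,2)])
for nm,z,y in[("top",.14,284.5),("mid",.10,387),("bed",.06,457.5)]: print(nm,"end x",wall_of(cast(c,[(155+258/k,y/k)],z)[0])[0].round(1))
sign_off(); print(state()["clock"])
E
```

```text
top centre y [np.float64(0.1), np.float64(0.8)] width [np.float64(53.9), np.float64(53.9)]
mid centre y [np.float64(0.7), np.float64(0.4)] width [np.float64(54.2), np.float64(53.0)]
bed centre y [np.float64(1.2), np.float64(1.1)] width [np.float64(54.2), np.float64(53.2)]
top end x 133.7
mid end x 193.8
bed end x 248.7
the job is handed in; nothing more can be done
the job is handed in; nothing more can be done
```

I laid the half against the packing, then a full block end to end with it, then the other full block on top against the packing. I let go of all three and handed the job in at about 60 s on the clock.

**Pushes:** Each block was pushed endwise and held for at least 0.5 s at about 8 to 9.5 N, read at the wrist. The half was pushed twice, first at about 8 N and then at about 9 N, because bed friction may have taken part of the first push. I read no push above about 10 N, though the readings were samples and I did not log the brief peak at each contact.

**Last checks:**
- **Alignment:** the three courses are centred within about 1 mm of each other, square to the wall.
- **Ends:** the block ends are at x of about 134, 194 and 249 mm. With the packing at about 14 to 15 mm, that gives a half-block lap at every joint and no visible gap.

**What went wrong or disagreed:**
- **Failed first grasp:** the fingertips are about 30 mm farther back than the stated TCP, so the fingers closed on top of the half. It was pressed with about 21 N, did not visibly move, and the empty gripper then made one trip to the wall. I measured the tip height with a light touch and corrected for it.
- **Narrow widths:** the camera read block widths about 2 to 3 mm under 56 mm on every course alike, so I treated this as bias in finding the edges.
- **Other objects:** I did not measure the other objects again at the end. No contact with any of them was noticed.

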